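Set the swivel vise to the index tab

ROBOT

A 6-joint arm with a two-finger parallel gripper is mounted at the origin on the work surface. World frame = base frame: x ahead of the robot, y to its left, z up, the work surface at z = 0. Lengths are in m, angles in rad, forces in N, time in s.
With the tool pointing down it reaches from about 0.325 to 0.85 m from the base axis. Payload 4.4 kg.
Tool frame: the origin (TCP) lies at the very end of the fingers, on their centre line; the grasp point (between the pads) lies behind it (r.hold_point_z is the z of the grasp point in the tool frame, in m); z points along the fingers, y is the direction in which the jaws open and shut (so a half turn about z gives the same grasp; the last joint's range is limited). The gripper opens to 94 mm and grips with 3 to 60 N. Pads are 16 mm wide; open, the fingers measure 119 mm over their backs; the gripper's body (75 mm by 177 mm) begins 78 mm behind the grasp point.
Start: joints at [-1.298, 0.207, 1.542, -0, 1.393, -0.15], TCP at [0.236, -0.524, 0.205] pointing down, gripper open.
Joint ranges: [-2.73, 2.73], [-0.86, 2.22], [0.23, 2.46], [-1.11, 4.25], [0.08, 2.63], [-2.82, 2.82]. Speed limits (rad/s): [2.79, 2.79, 3.14, 3.14, 3.14, 3.14].

INTERFACE

Orientations are given as a unit quaternion [x, y, z, w].
In Python, from bench import r gives the robot as it stands.
- The arm moves only by the tool send_rows, never from a script. Its argument "targets" is one flat list of numbers, 7 for each row, row after row: the turn, a rotation vector about the tool's x, y, z in rad, then the shift along the tool's x, y, z in m, then the finger opening in m, from 0 to 0.094. A call has 1 to 20 rows; each row shifts and turns the commanded pose from where the row before left it, along the tool's axes as they then stand; what a row does not reach is not made up. A row lasts 1/12 s, in which the tool goes at most 41.7 mm and 7.16 degrees, less where a joint would pass 70% of its speed; a pose out of reach is approached as far as the arm can. A call is refused whole if a number of a shift passes 0.0417 or a number of a turn 0.125, either way. A call with a gripper value outside its range is refused whole. The fingers move at their own pace and stop on an object; the grip force is fixed at half the most. Time passes only in rows, so rows that do not move let the fingers close. It gives the time, the measured TCP pose, the force and the opening at its end, in the units of the state.
- r.get_state(): the state, without advancing time (a new reading comes with each control period).
- r.get_image(name): name is "scene" or "side" or "wrist"; returns the picture (384x512x3 uint8, red, green, blue); there is no depth.
- r.calibration(name): a dict with "fx", "fy", "cx", "cy" (pixels), "camera_from_world" (4x4, takes a point from world to camera coordinates). Camera axes: x right, y down, z forward; pixel columns grow to the right and rows downward; lengths in m; the calibration is good to about 2 mm. The wrist camera is an equidistant fisheye: a pixel r from the principal point sees the ray r / f radians off the axis. A picture is of the moment at which its call begins: read the wrist's pose just before it. calibration takes no time and is no camera call; for the wrist camera it gives the pose at the moment of the call.
- r.hand_in(): hands the job in, once; it reports no verdict.
The state is a dict: "t": time; "joints": joint angles; "joint_vel": joint speeds; "joint_efforts": joint torques, N m; "tool_pos": TCP position; "ee_rot": TCP orientation; "wrist_force": force on the tool from outside, world axes, zero at the start; "ft_torque": the same for the moment, N m; "opening": finger opening in m.
Only numpy, scipy, OpenCV 4.12 (cv2) and the standard library are available. Lean on these libraries where they do the work, as an engineer would, in place of code of your own. Each camera call takes 0.05 s, during which the arm holds its last target. There are 200 camera calls.

TASK

The vise stands at the wrong angle on its swivel base. Turn the clamp knob counterclockwise by its handle until the clamp lets go, swing the vise until its pointer lines up with the index tab on the scale, then tighten the knob again by feel: firm, a push of about 8 N at the end of the handle as it turns. Do not force the vise round against the clamp, do not overtighten, and leave the index tab and the brush, wax block and saucer where they are.

Things in the scene. Friction and masses are not known exactly. Their poses are not given: they have to be found in the camera images.
- clamp_knob (a joint): Angle (rad) of the clamp knob about its upright axis; grows clockwise seen from above, which tightens. Starts at 0 to 0.2, loosely or properly clamped; range -0.8 to 1.6; stays where left. The clamp is free for certain below -0.45; a free knob turns with about 1 N at the handle post. The angle where it bites again is unseen and depends on where the vise is swung, as its plate is worn: usually well past the start angle.
- handle_grip (a point): Grip point on the knob's handle: an upright round black post, 16 mm across, 77 to 121 mm above the bench, at the end of the knob's flat arm (14 mm wide, top 79 mm high). The point is on the post's centre line, 104 mm above the bench, 70 mm from the knob's axis. It turns with the knob: y points outward along the arm, x the tightening way, z up. Pinch it or push it.
- knob_axis (a point): Point on the knob's upright turning axis, 104 mm above the bench; turns with the knob, y along the arm to the handle post. The hub is a disc of radius 18 mm, top 81 mm high; the clamp arm and clamp post under it are at most 61 mm high.
- vise_head (a joint): Swing angle (rad) of the vise about the upright swivel axis, counterclockwise from above positive, range -0.6 to 0.6. When unclamped it turns with about 0.3 N m of drag and stays where it is left. When clamped it must not be forced round.
- vise_base: Grey iron swivel base fixed to the bench. Origin on the swivel axis at bench height, z up. In its frame the clamp knob's axis is at y = +135 mm, x = 0; at knob angle 0 the handle arm points 0.6 rad from +y towards -x. The scale arc lies around +x at radius 80 to 158 mm (top 20 mm high, white ticks every 5 degrees).
- anvil_grip (a point): Grip point on the vise's anvil, the plain block behind the jaws, 46 mm from the swivel axis, 88 mm above the bench. The anvil is 36 mm wide (this point's y), runs from 44 mm nearer the jaws to 21 mm farther out; top at 104 mm, straight sides down to 78 mm. The jaws (62 mm wide, top 117 mm) lie across the axis. The point turns with the vise; x points from the axis towards the pointer, z up.
- pointer (a point): Tip of the vise's pointer, a narrow steel bar low on the side away from the jaws, 121 mm from the swivel axis, 30 mm above the bench; x points outward. It turns with the vise.
- index (a point): The point to which the pointer must be brought, just inside the tip of the index tab: 121 mm from the swivel axis, 30 mm high; x points outward. The tab is a small aluminium block (26 x 14 x 18 mm, with a narrow inward tooth) standing on the scale arc; stiff, not to be moved.
- index_tab (a joint): Angle (rad) of the index tab about the swivel axis, same zero and direction as the vise's swing angle: the vise is on the mark when both are equal.
- clamp_foot: Steel foot, 28 mm across, of the knob's screw, under the clamp arm; it presses on the vise's fan plate. Past the bite it presses 130 N harder per rad of knob. Felt at the handle post while it moves: about 4 N at 19 N of clamping, 6 N at 38 N, 8 N at 53 N, 11 N at 85 N; once the handle stops the felt force falls to half or less. The right firmness (53 N, 34 to 72) comes about 0.4 rad past the bite.
- nylon_brush: White brush lying on the bench, a bystander.
- wax_block: Blue wax block 75 x 45 x 28 mm lying on the bench, a bystander.
- saucer: White ceramic saucer, 120 mm across, 18 mm high, a bystander.
There are look-alikes about, which are no part of the job. Of the things that look like the part that bears clamp_knob, the smallest one is meant.

How it is judged:
On the way, in this order (a step that is already met when the one before it is completed fails the run):
1. the clamp is let go: its foot presses on the vise with less than 1 N (contact force between clamp_foot and anything else below 1 N), for 0.2 s.
2. the vise is swung, unclamped, until its pointer is within 5 mm of the index point (horizontal distance between pointer and index below 0.005 m and contact force between clamp_foot and anything else below 1 N), for 0.2 s.
3. the clamp is tightened again to a clamping force of 34 to 72 N (contact force between clamp_foot and anything else between 34 and 72 N), for 0.2 s.
At the end, for the whole second after the job is handed in: The pointer is within 5 mm of the index point and the clamp foot presses on the vise with 34 to 72 N (a push of about 6 to 9.5 N at the handle post while tightening), the index tab and the bystanders left in place (all of step 3 and horizontal distance between pointer and index below 0.005 m); the robot touches nothing.
It fails at once if the vise is forced round against the clamp (faster than 0.15 rad/s while the foot presses with over 15 N) (contact force between clamp_foot and anything else above 15 N and (velocity of joint vise_head above 0.15 rad/s or velocity of joint vise_head below -0.15 rad/s)).
It fails at once if the clamp is overtightened (over 125 N, about 15 N at the handle) (contact force between clamp_foot and anything else above 125 N).
It fails at once if the index tab is shifted by over 3 mm (distance of index from where it was at the start of the episode above 0.003 m).
It fails at once if the brush, the wax block or the saucer is moved by over 20 mm (distance of any of nylon_brush, wax_block, saucer from where it was at the start of the episode above 0.02 m).
It also fails if it takes over 72 s, if anything falls off the work surface, if the arm or the gripper's body presses on something with over 40 N, if the wrist force passes 120 N, or if a joint passes its speed limit or range.

## Working session

There is one attempt and no reset: what is moved stays moved. The work goes in short steps, Python scripts to look and compute and a tool call to move; the robot and the scene stay as the last step left them, time stands still between calls to the robot, and variables do not carry over. Pictures are saved under pics/ and viewed, about 8 in all and at most 12, crops included, and the job is handed in when it is done.

Besides the shell and the picture viewer there is one more tool, called by a JSON object that holds its "name" and its "arguments", one argument or row to a line. send_rows: Moves the arm, as the interface text tells. Its arguments: {"type":"object","properties":{"targets":{"type":"array"}},"required":["targets"]}

```bash
ls; mkdir -p pics
python3 - <<'E'
from bench import r
import cv2,numpy as np
s=r.get_state();print(s, r.hold_point_z)
for n in("scene","side","wrist"):
    c=r.calibration(n);print(n,c)
    cv2.imwrite(f"pics/{n}0.png",r.get_image(n)[:,:,::-1])
a=cv2.imread("pics/scene0.png");b=cv2.imread("pics/side0.png")
cv2.imwrite("pics/s0.png",cv2.resize(a,(800,600),interpolation=cv2.INTER_CUBIC));cv2.imwrite("pics/d0.png",cv2.resize(b,(800,600),interpolation=cv2.INTER_CUBIC))
E
```

```text
pics
{'t': 0.0, 'joints': array([-1.29849862e+00,  2.07423268e-01,  1.54293592e+00,  1.53974801e-05,
        1.39350261e+00, -1.50480352e-01]), 'joint_vel': array([ 8.09849301e-04, -1.95125969e-04, -9.46388157e-04,  3.81206128e-06,
       -5.53464963e-04,  7.41186711e-04]), 'joint_efforts': array([-3.81091468e-04, -3.70882702e+01, -2.81416261e+01,  6.98283780e-02,
        3.61374056e-02, -1.73169492e-04]), 'tool_pos': array([ 0.23570589, -0.52358711,  0.20429752]), 'ee_rot': array([ 9.77740072e-01,  2.09816740e-01, -6.15002026e-05, -1.13293106e-03]), 'wrist_force': array([-0.61106482,  0.22182677,  0.52649947]), 'ft_torque': array([-0.0402823 ,  0.01791763, -0.03867737]), 'opening': 0.09395610051091627} -0.0188
scene {'fx': 380.1666273822506, 'fy': 380.1666273822506, 'cx': 256.6089218994648, 'cy': 191.15940855118353, 'camera_from_world': array([[ 0.40447644,  0.91443326,  0.01451272, -0.24344113],
       [ 0.74948569, -0.32233886, -0.57824637, -0.36842309],
       [-0.5240897 ,  0.24476411, -0.81573312,  1.53318804],
       [ 0.        ,  0.        ,  0.        ,  1.        ]])}
side {'fx': 353.76587193108423, 'fy': 353.76587193108423, 'cx': 251.14137317862492, 'cy': 187.6017100165389, 'camera_from_world': array([[-0.9015514 , -0.43202188, -0.02371028,  0.51618186],
       [-0.21942215,  0.5037493 , -0.83551814,  0.21083428],
       [ 0.37290615, -0.74805999, -0.54895105,  0.76005595],
       [ 0.        ,  0.        ,  0.        ,  1.        ]])}
wrist {'fx': 297.3186396354542, 'fy': 297.3186396354542, 'cx': 254.68059356485367, 'cy': 192.30762181763689, 'camera_from_world': array([[ 0.4104788 , -0.91186757, -0.0021656 , -0.5752196 ],
       [-0.87778913, -0.39577932,  0.26989809, -0.02844048],
       [-0.24696842, -0.1088865 , -0.96288646,  0.39292034],
       [ 0.        ,  0.        ,  0.        ,  1.        ]])}
```

View pics/s0.png

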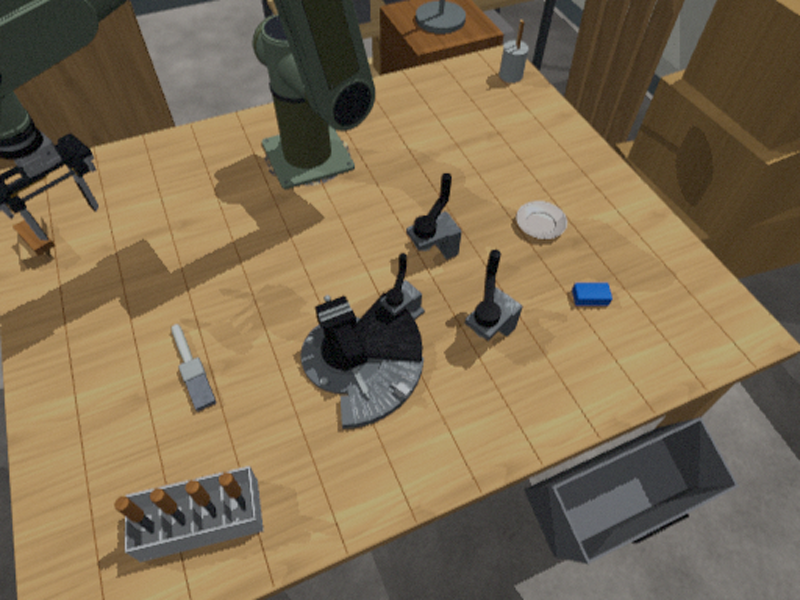

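View pics/d0.png

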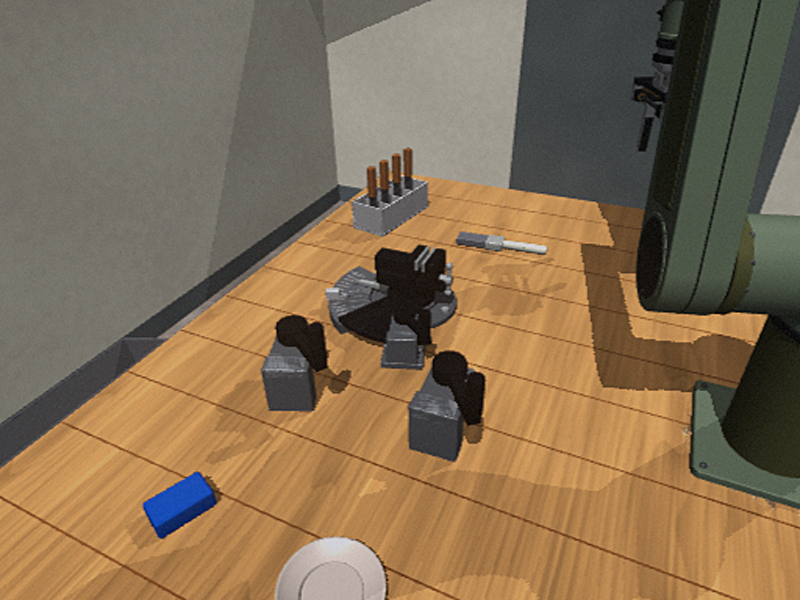

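The scene shows the vise at about (360,350), its small clamp knob at (395,298) with the post top near (402,258), and two larger look-alikes at (430,230) and (490,310). In the side view a pale block at (333,292) looks like the tab. Next I'll crop in closer.

```bash
cat > h.py <<'E'
from bench import r
import cv2,numpy as np
def ray(n,u,v,z,c=None):
    c=c or r.calibration(n);T=c["camera_from_world"];R=T[:3,:3];o=-R.T@T[:3,3]
    x=(u-c["cx"])/c["fx"];y=(v-c["cy"])/c["fy"]
    if n=="wrist":
        t=np.hypot(x,y);k=np.sin(t)/t if t>1e-9 else 1;d=np.array([x*k,y*k,np.cos(t)])
    else:d=np.array([x,y,1])
    d=R.T@d
    return o+d*(z-o[2])/d[2]
def proj(n,P,c=None):
    c=c or r.calibration(n);T=c["camera_from_world"];p=T[:3,:3]@np.array(P)+T[:3,3]
    if n=="wrist":
        q=np.hypot(p[0],p[1]);t=np.arctan2(q,p[2]);x,y=p[:2]/q*t
    else:x,y=p[:2]/p[2]
    return np.array([c["fx"]*x+c["cx"],c["fy"]*y+c["cy"]])
E
python3 - <<'E'
from h import *
k=1.5625
print("hub",ray("scene",395/k,298/k,.081),"post",ray("scene",402.5/k,258/k,.121))
print("base c",ray("scene",345/k,355/k,.02))
a=cv2.imread("pics/scene0.png")[155:280,185:285];b=cv2.imread("pics/side0.png")[150:245,200:305]
a=cv2.resize(a,(440,550),interpolation=cv2.INTER_CUBIC);b=cv2.resize(b,(360,326),interpolation=cv2.INTER_CUBIC)
o=np.zeros((550,800,3),np.uint8);o[:,:440]=a;o[:326,440:]=b
cv2.imwrite("pics/c1.png",cv2.convertScaleAbs(o,alpha=1.6,beta=10))
E
```

```text
hub [0.55504853 0.00651872 0.081     ] post [0.49712152 0.04779144 0.121     ]
base c [ 0.60291853 -0.12142076  0.02      ]
```

View pics/c1.png

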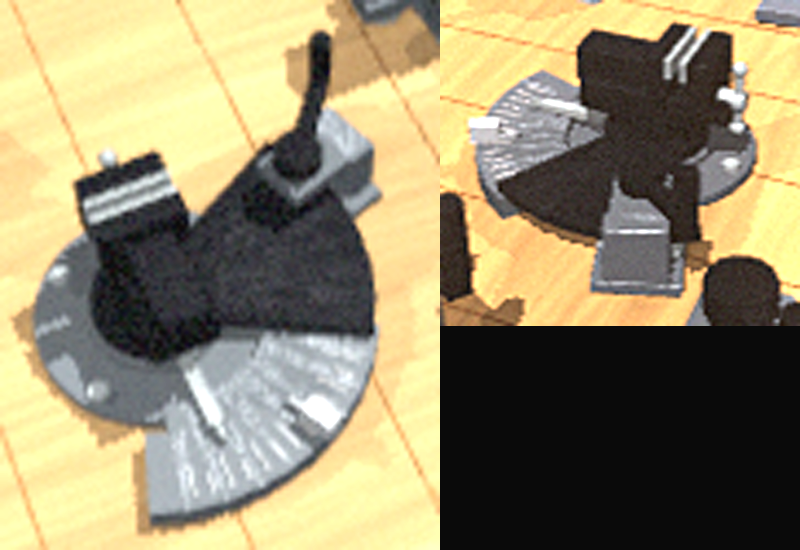

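The crop shows the pointer tip near scene pixel (234,254) and the index tab near (257,249), so the swing is counterclockwise (positive). The post is at azimuth about 145°. Next I'll work out a viewing pose above the vise.

```bash
cat >> h.py <<'E'
from scipy.spatial.transform import Rotation as Ro
def go(P,yaw=None):
    """shift in present tool axes, and turn about tool z to bring tool x to yaw"""
    s=r.get_state();R=Ro.from_quat(s["ee_rot"]).as_matrix()
    y0=np.arctan2(R[1,0],R[0,0])
    d=R.T@(np.array(P)-s["tool_pos"])
    print("t %.2f tcp"%s["t"],s["tool_pos"].round(4),"yaw %.3f"%y0,"tilt",R[:,2].round(3),"d tool",d.round(4),"turn z",None if yaw is None else round((y0-yaw+np.pi)%(2*np.pi)-np.pi,3),"F",s["wrist_force"].round(2),"open %.4f"%s["opening"],"j6 %.2f"%s["joints"][5])
    return d
E
python3 - <<'E'
from h import *
c=r.calibration("wrist")["camera_from_world"];s=r.get_state()
o=-c[:3,:3].T@c[:3,3];R=Ro.from_quat(s["ee_rot"]).as_matrix()
print("cam in tool",R.T@(o-s["tool_pos"]),"axis",R.T@c[2,:3])
go([.56,-.05,.30])
print("ptr",ray("scene",233.9,253.9,.03),"tab",ray("scene",257.3,248.6,.038))
E
```

```text
cam in tool [ 0.07871062  0.00139559 -0.18033244] axis [-2.70165971e-01 -9.63985221e-05  9.62813761e-01]
t 0.15 tcp [ 0.2358 -0.5238  0.2046] yaw 0.423 tilt [-0.     0.002 -1.   ] d tool [ 0.4901 -0.2992 -0.0948] turn z None F [ 0.12 -0.14 -0.49] open 0.0942 j6 -0.15
ptr [ 0.70741377 -0.11958612  0.03      ] tab [ 0.72255611 -0.05177848  0.038     ]
```

{"name": "send_rows", "arguments": {
  "targets": [0,0,0,0.03,-0.019,-0.006,0.094,0,0,0,0.03,-0.019,-0.006,0.094,0,0,0,0.03,-0.019,-0.006,0.094,0,0,0,0.03,-0.019,-0.006,0.094,0,0,0,0.03,-0.019,-0.006,0.094,0,0,0,0.03,-0.019,-0.006,0.094,0,0,0,0.03,-0.019,-0.006,0.094,0,0,0,0.03,-0.019,-0.006,0.094,0,0,0,0.03,-0.019,-0.006,0.094,0,0,0,0.03,-0.019,-0.006,0.094,0,0,0,0.03,-0.019,-0.006,0.094,0,0,0,0.03,-0.019,-0.006,0.094,0,0,0,0.03,-0.019,-0.006,0.094,0,0,0,0.03,-0.019,-0.006,0.094,0,0,0,0.03,-0.019,-0.006,0.094,0,0,0,0.02,-0.01,0,0.094,0,0,0,0,0,0,0.03,0,0,0,0,0,0,0.03,0,0,0,0,0,0,0.03,0,0,0,0,0,0,0.03]
}}

```text
t: 1.82
tool_pos: [0.5427, -0.0635, 0.295]
ee_rot: [0.978, 0.209, -0.001, -0.0]
wrist_force: [-0.2, -0.5, -1.0]
opening: 0.0712
```

Run:
```python
from h import *
import json
go([.5,.05,.1])
c=r.calibration("wrist");im=r.get_image("wrist")[:,:,::-1]
json.dump({k:(v.tolist() if k[0:3]=="cam" else v) for k,v in c.items()},open("pics/w1.json","w"))
cv2.imwrite("pics/w1raw.png",im)
cv2.imwrite("pics/w1.png",cv2.convertScaleAbs(cv2.resize(im,(800,600),interpolation=cv2.INTER_CUBIC),alpha=1.4,beta=10))
```

```text
t 1.82 tcp [ 0.5427 -0.0635  0.295 ] yaw 0.421 tilt [-0.001 -0.    -1.   ] d tool [ 0.0077 -0.121   0.195 ] turn z None F [-0.16 -0.52 -0.99] open 0.0712 j6 0.87
```

View pics/w1.png

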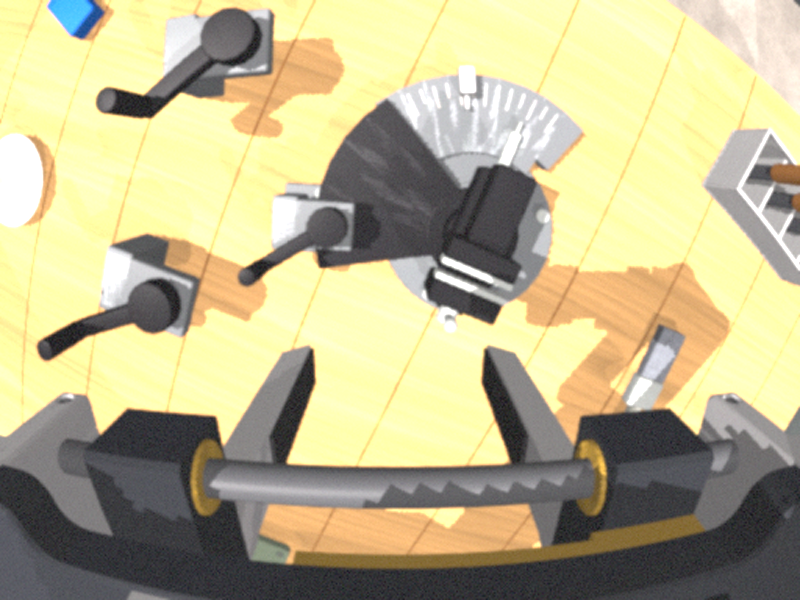

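The wrist view (800x600) shows the hub at (330,225), post top at (248,275), pointer tip at (519,124), index tab at (468,80) with its tooth towards (469,103), and the anvil around (500,200).

Run:
```python
from h import *
import json
from scipy.optimize import least_squares
c=json.load(open("pics/w1.json"));c["camera_from_world"]=np.array(c["camera_from_world"])
k=1.5625
f=lambda u,v,z:ray("wrist",u/k,v/k,z,c)[:2]
hub=f(330,225,.081);post=f(248,275,.121);ptr=f(520,124,.032);tab=f(468,80,.038);tin=f(468,97,.034)
print("hub",hub,"post",post,np.linalg.norm(post-hub),"ptr",ptr,"tab",tab,tin)
# arc outer edge pts (z .02) radius .158: 
arc=[f(u,v,.02) for u,v in((418,92),(500,80),(540,98),(572,124))]
def res(p):
    n=np.linalg.norm
    return [n(hub-p)-.135,n(ptr-p)-.121]+[ (n(a-p)-.158) for a in arc]
s=least_squares(res,[.6,-.12]);p=s.x;print("axis",p,"res mm",(np.array(res(p))*1e3).round(1))
az=lambda q:np.arctan2(q[1]-p[1],q[0]-p[0])
yw=az(hub)-np.pi/2
print("base yaw",yw,"vise",az(ptr)-yw,"tab",az(tab)-yw,az(tin)-yw,"tab r",np.linalg.norm(tab-p),np.linalg.norm(tin-p))
d=post-hub;print("post az",np.arctan2(d[1],d[0]),"knob",yw+np.pi/2+.6-np.arctan2(d[1],d[0]))
crop=cv2.imread("pics/w1raw.png")[40:125,250:390];cv2.imwrite("pics/w1c.png",cv2.resize(crop,None,fx=5.6,fy=5.6,interpolation=cv2.INTER_CUBIC))
```

```text
hub [0.55129921 0.00267315] post [0.49403481 0.04615931] 0.07190450604693961 ptr [ 0.70929226 -0.11833336] tab [ 0.72417739 -0.05507407] [ 0.70979063 -0.06209518]
axis [ 0.58797045 -0.1280016 ] res mm [ 0.7  0.7 -3.1  3.5  0.2 -1.9]
base yaw 0.27359268420384075 vise -0.19406988349629203 tab 0.21798552878632355 0.22232526620266752 tab r 0.15450163402832814 0.13850564155862163
post az 2.492107391798102 knob -0.047718380799364635
```

View pics/w1c.png

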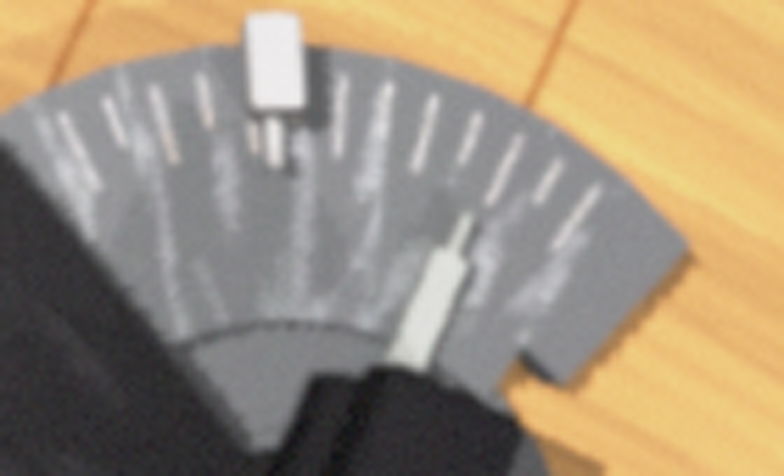

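{"name": "send_rows", "arguments": {
  "targets": [0,0,-0.122,0,0,0,0.04,0,0,-0.122,0,0,0,0.04,0,0,-0.122,0,0,0,0.04,0,0,-0.122,0,0,0,0.04,0,0,-0.122,0,0,0,0.04,0,0,-0.122,0,0,0,0.04,0,0,-0.122,0,0,0,0.04,0,0,-0.122,0,0,0,0.04,0,0,-0.122,0,0,0,0.04,0,0,-0.122,0,0,0,0.04,0,0,-0.122,0,0,0,0.04,0,0,-0.122,0,0,0,0.04,0,0,-0.122,0,0,0,0.04,0,0,-0.122,0,0,0,0.04,0,0,-0.122,0,0,0,0.04,0,0,-0.122,0,0,0,0.04,0,0,-0.122,0,0,0,0.04]
}}

```text
t: 3.28
tool_pos: [0.5429, -0.0638, 0.2954]
ee_rot: [0.315, 0.949, -0.0, -0.0]
wrist_force: [0.4, 0.1, -0.4]
opening: 0.0397
```

Run:
```python
from h import *
import json
go([.495,.047,.17],2.49)
c=json.load(open("pics/w1.json"));c["camera_from_world"]=np.array(c["camera_from_world"])
p=np.array([.588,-.128])
for n,u,v in(("tooth",299.1,69.5),("ptr",333.6,78.4)):
    q=ray("wrist",u,v,.03,c)[:2];d=q-p;print(n,q,np.linalg.norm(d),np.arctan2(d[1],d[0]))
print("scene tooth?",ray("scene",253.5,246.5,.03),"ptr",ray("scene",233.9,253.9,.03))
```

```text
t 3.28 tcp [ 0.5429 -0.0638  0.2954] yaw 2.501 tilt [-0. -0. -1.] d tool [0.1046 0.0602 0.1254] turn z 0.011 F [ 0.36  0.09 -0.36] open 0.0397 j6 -1.20
tooth [ 0.69990482 -0.06647034] 0.12770508585822654 0.5027197594777769
ptr [ 0.71166254 -0.11921868] 0.12397393349625034 0.07089131135549764
scene tooth? [ 0.70817386 -0.05754549  0.03      ] ptr [ 0.70741377 -0.11958612  0.03      ]
```

{"name": "send_rows", "arguments": {
  "targets": [0,0,0,0.0174,0.01,0.021,0.04,0,0,0,0.0174,0.01,0.021,0.04,0,0,0,0.0174,0.01,0.021,0.04,0,0,0,0.0174,0.01,0.021,0.04,0,0,0,0.0174,0.01,0.021,0.04,0,0,0,0.0174,0.01,0.021,0.04,0,0,0,0,0,0,0.04,0,0,0,0,0,0,0.04]
}}

```text
t: 3.95
tool_pos: [0.4947, 0.0478, 0.1685]
ee_rot: [0.317, 0.949, -0.001, -0.001]
wrist_force: [0.1, -0.9, 0.7]
opening: 0.0402
```

Run:
```python
from h import *
go([.495,.047,.086],2.49)
im=r.get_image("wrist")[:,:,::-1]
cv2.imwrite("pics/w2.png",cv2.convertScaleAbs(im,alpha=1.4,beta=10))
```

```text
t 3.95 tcp [0.4947 0.0478 0.1685] yaw 2.497 tilt [-0.003 -0.    -1.   ] d tool [-0.0008 -0.0003  0.0825] turn z 0.007 F [ 0.09 -0.94  0.67] open 0.0402 j6 -1.00
```

View pics/w2.png

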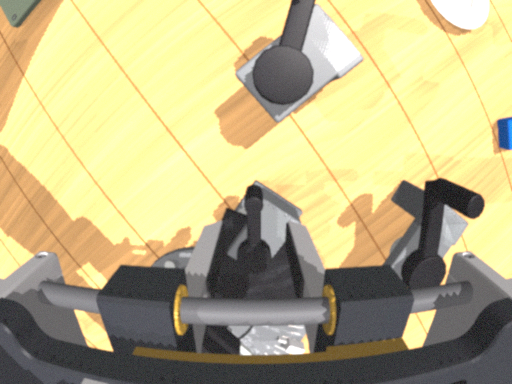

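The wrist view has the post at (254,198), centred between the fingertips. I'll check how close the look-alikes are before going down.

Run:
```python
from h import *
import json
c=json.load(open("pics/w1.json"));c["camera_from_world"]=np.array(c["camera_from_world"])
k=1.5625
def tri(w,s):
    b=min(np.arange(.05,.22,.002),key=lambda z:np.linalg.norm(ray("wrist",w[0]/k,w[1]/k,z,c)-ray("scene",s[0]/k,s[1]/k,z)))
    return ray("wrist",w[0]/k,w[1]/k,b,c).round(3),ray("scene",s[0]/k,s[1]/k,b).round(3)
print("hub",tri((330,225),(396,297)),"post",tri((248,275),(402,258)))
print("A hub",tri((152,305),(425,227)),"post",tri((45,350),(445,180)))
print("B hub",tri((230,37),(488,313)),"post",tri((106,100),(493,256)))
```

```text
hub (array([0.551, 0.003, 0.082]), array([0.554, 0.009, 0.082])) post (array([0.492, 0.047, 0.116]), array([0.493, 0.049, 0.116]))
A hub (array([0.418, 0.134, 0.094]), array([0.418, 0.136, 0.094])) post (array([0.359, 0.207, 0.162]), array([0.368, 0.203, 0.162]))
B hub (array([0.67 , 0.146, 0.1  ]), array([0.67 , 0.151, 0.1  ])) post (array([0.588, 0.201, 0.16 ]), array([0.59 , 0.196, 0.16 ]))
```

{"name": "send_rows", "arguments": {
  "targets": [0,0,0,0,0,0.02,0.04,0,0,0,0,0,0.02,0.04,0,0,0,0,0,0.02,0.04,0,0,0,0,0,0.02,0.04,0,0,0,0,0,0,0.03,0,0,0,0,0,0,0.026,0,0,0,0,0,0,0.022,0,0,0,0,0,0,0.02,0,0,0,0,0,0,0.02]
}}

```text
t: 4.75
tool_pos: [0.4978, 0.0472, 0.0914]
ee_rot: [0.317, 0.948, -0.0, 0.002]
wrist_force: [-0.6, -2.1, 1.0]
opening: 0.0201
```

Run:
```python
from h import *
go([.495,.047,.087],2.49)
```

```text
t 4.75 tcp [0.4978 0.0472 0.0914] yaw 2.497 tilt [ 0.004 -0.002 -1.   ] d tool [ 0.0021 -0.0019  0.0044] turn z 0.007 F [-0.62 -2.08  1.02] open 0.0201 j6 -1.00
```

{"name": "send_rows", "arguments": {
  "targets": [0,0,-0.04,0,-0.0028,0,0.02,0,0,-0.04,0,-0.0028,0,0.02,0,0,-0.04,0,-0.0028,0,0.02,0,0,-0.04,0,-0.0028,0,0.02,0,0,-0.04,0,-0.0028,0,0.02,0,0,-0.04,0,-0.0028,0,0.02,0,0,-0.04,0,-0.0028,0,0.02,0,0,-0.04,0,-0.0028,0,0.02]
}}

```text
t: 5.42
tool_pos: [0.4863, 0.0292, 0.0907]
ee_rot: [0.161, 0.987, 0.001, 0.001]
wrist_force: [-0.8, 0.8, 0.5]
opening: 0.02
```

```bash
cat >> h.py <<'E'
H=np.array([.553,.0045])
def tang(H=H):
    s=r.get_state();R=Ro.from_quat(s["ee_rot"]).as_matrix();d=s["tool_pos"][:2]-H
    print("radius %.4f az %.3f"%(np.linalg.norm(d),np.arctan2(d[1],d[0])),"F tool",(R.T@s["wrist_force"]).round(2))
E
python3 - <<'E'
from h import *
go([.495,.047,.087],2.49);tang()
E
```

```text
t 5.42 tcp [0.4863 0.0292 0.0907] yaw 2.819 tilt [ 0.002  0.001 -1.   ] d tool [-0.0026  0.0197  0.0038] turn z 0.329 F [-0.85  0.84  0.49] open 0.0200 j6 -1.37
radius 0.0711 az 2.788 F tool [ 1.07  0.53 -0.49]
```

{"name": "send_rows", "arguments": {
  "targets": [0,0,-0.04,0,-0.0028,0,0.02,0,0,-0.04,0,-0.0028,0,0.02,0,0,-0.04,0,-0.0028,0,0.02,0,0,-0.04,0,-0.0028,0,0.02,0,0,-0.04,0,-0.0028,0,0.02,0,0,-0.04,0,-0.0028,0,0.02,0,0,-0.04,0,-0.0028,0,0.02,0,0,-0.04,0,-0.0028,0,0.02,0,0,-0.04,0,-0.0028,0,0.02,0,0,0,0,0,0,0.02,0,0,0,0,0,0,0.02,0,0,0,0,0,0,0.02]
}}

```text
t: 6.42
tool_pos: [0.4817, 0.004, 0.09]
ee_rot: [-0.017, 1.0, -0.0, 0.001]
wrist_force: [0.2, -0.8, -0.6]
opening: 0.02
```

Run:
```python
from h import *
go([.495,.047,.087],2.49);tang()
im=r.get_image("wrist")[:,:,::-1]
cv2.imwrite("pics/w3.png",cv2.convertScaleAbs(im,alpha=1.4,beta=10))
```

```text
t 6.42 tcp [0.4817 0.004  0.09  ] yaw -3.107 tilt [ 0.001 -0.    -1.   ] d tool [-0.0148  0.0425  0.003 ] turn z 0.686 F [ 0.15 -0.77 -0.61] open 0.0200 j6 -1.78
radius 0.0713 az -3.135 F tool [-0.13 -0.77  0.61]
```

View pics/w3.png

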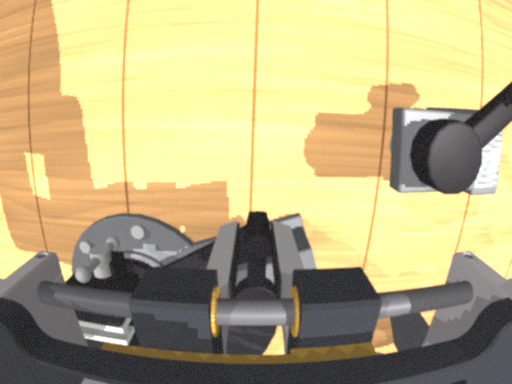

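The post sits between the fingers at (258,220), and the free knob has been turned about 0.63 rad loose. I'll add a little more, then open and rise.

{"name": "send_rows", "arguments": {
  "targets": [0,0,-0.04,0,-0.0028,0,0.02,0,0,-0.04,0,-0.0028,0,0.02,0,0,0,0,0,0,0.03,0,0,0,0,0,0,0.04,0,0,0,0,0,0,0.06,0,0,0,0,0,0,0.06,0,0,0,0,0,-0.02,0.06,0,0,0,0,0,-0.025,0.06,0,0,0,0,0,-0.03,0.06,0,0,0,0,0,-0.03,0.06,0,0,0,0,0,0,0.06,0,0,0,0,0,0,0.06]
}}

```text
t: 7.47
tool_pos: [0.4831, -0.0018, 0.1966]
ee_rot: [-0.057, 0.998, -0.001, 0.002]
wrist_force: [0.1, -0.7, 0.2]
opening: 0.0601
```

Run:
```python
from h import *
go([.634,-.1245,.19],3.217)
```

```text
t 7.47 tcp [ 0.4831 -0.0018  0.1966] yaw -3.027 tilt [ 0.005 -0.001 -1.   ] d tool [-0.1357 -0.1392  0.0075] turn z 0.04 F [ 0.1  -0.66  0.2 ] open 0.0601 j6 -1.87
```

{"name": "send_rows", "arguments": {
  "targets": [0,0,0,-0.0194,-0.0199,0,0.06,0,0,0,-0.0194,-0.0199,0,0.06,0,0,0,-0.0194,-0.0199,0,0.06,0,0,0,-0.0194,-0.0199,0,0.06,0,0,0,-0.0194,-0.0199,0,0.06,0,0,0,-0.0194,-0.0199,0,0.06,0,0,0,-0.0194,-0.0199,0,0.06,0,0,0.04,0,0,0,0.06,0,0,0,0,0,0,0.06]
}}

```text
t: 8.22
tool_pos: [0.6317, -0.125, 0.1911]
ee_rot: [-0.036, 0.999, 0.001, -0.002]
wrist_force: [-0.1, 0.5, 0.1]
opening: 0.06
```

Run:
```python
from h import *
go([.634,-.1245,.088],3.217)
w=r.get_image("wrist")[:,:,::-1];s=r.get_image("scene")[:,:,::-1]
cv2.imwrite("pics/scene3.png",s)
o=np.zeros((384,800,3),np.uint8);o[:,:512]=w
o[:,512:]=cv2.resize(s[150:282,185:284],(288,384),interpolation=cv2.INTER_CUBIC)
cv2.imwrite("pics/w4.png",cv2.convertScaleAbs(o,alpha=1.5,beta=15))
```

```text
t 8.22 tcp [ 0.6317 -0.125   0.1911] yaw -3.069 tilt [-0.005  0.002 -1.   ] d tool [-0.0028  0.0002  0.1031] turn z -0.003 F [-0.14  0.53  0.11] open 0.0600 j6 -1.97
```

View pics/w4.png

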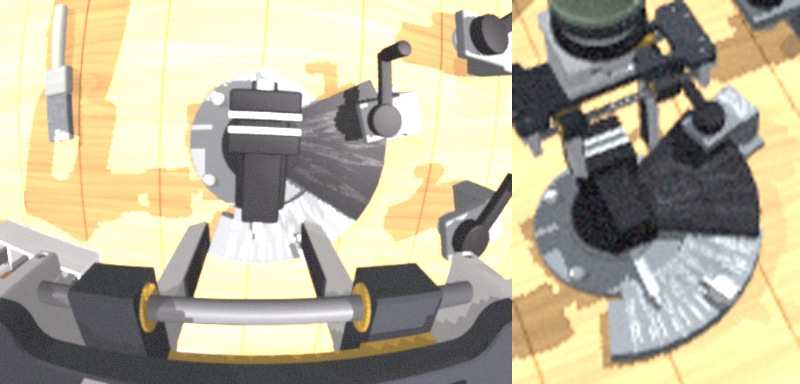

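The wrist part shows the anvil between (236..280, 155..221), with jaws at (265,120), hub (383,118) and post top (403,48). The scene part shows the pointer unmoved. I'll compute the anvil line.

Run:
```python
from h import *
a=ray("wrist",260.5,220,.104)[:2];b=ray("wrist",263.5,157,.104)[:2]
print("end",a,"near",b,"az",np.arctan2(*(a-b)[::-1]))
u=(a-b)/np.linalg.norm(a-b);print("axis est",a-.067*u,"grip",a-.021*u)
print("width",np.linalg.norm(ray("wrist",241,195,.104)-ray("wrist",283,195,.104)))
h=ray("wrist",383,118,.081)[:2];p=ray("wrist",402,48,.121)[:2];print("hub",h,"post",p,np.linalg.norm(p-h),np.arctan2(*(p-h)[::-1]))
```

```text
end [ 0.6552654  -0.11748946] near [ 0.59408521 -0.11971555] az 0.03636972683674328
axis est [ 0.5883097  -0.11992569] grip [ 0.63427928 -0.11825305]
width 0.039585801791101195
hub [0.54479347 0.00167465] post [ 0.47766971 -0.00250858] 0.06725399039620138 -3.0793520291958845
```

{"name": "send_rows", "arguments": {
  "targets": [0,0,0,-0.0028,0.0037,0.02,0.06,0,0,0,0,0,0.022,0.06,0,0,0,0,0,0.022,0.06,0,0,0,0,0,0.022,0.06,0,0,0,0,0,0.02,0.06,0,0,0,0,0,0,0.05,0,0,0,0,0,0,0.045,0,0,0,0,0,0,0.04,0,0,0,0,0,0,0.035,0,0,0,0,0,0,0.033,0,0,0,0,0,0,0.033]
}}

```text
t: 9.23
tool_pos: [0.6359, -0.1194, 0.0903]
ee_rot: [-0.037, 0.999, 0.001, 0.001]
wrist_force: [-1.0, 4.8, 4.3]
opening: 0.0362
```

Run:
```python
from h import *
go([.634,-.121,.084],3.217)
```

```text
t 9.23 tcp [ 0.6359 -0.1194  0.0903] yaw -3.067 tilt [ 0.002  0.002 -1.   ] d tool [ 0.0021 -0.0015  0.0063] turn z -0.001 F [-1.01  4.75  4.33] open 0.0362 j6 -1.97
```

{"name": "send_rows", "arguments": {
  "targets": [0,0,-0.04,0,0.0019,0,0.033,0,0,-0.04,0,0.0019,0,0.033,0,0,-0.04,0,0.0019,0,0.033,0,0,-0.04,0,0.0019,0,0.033,0,0,-0.04,0,0.0019,0,0.033,0,0,-0.04,0,0.0019,0,0.033,0,0,-0.04,0,0.0019,0,0.033,0,0,-0.04,0,0.0019,0,0.033,0,0,-0.04,0,0.0019,0,0.033,0,0,0,0,0,0,0.033,0,0,0,0,0,0,0.033]
}}

```text
t: 10.15
tool_pos: [0.6324, -0.1034, 0.0903]
ee_rot: [-0.216, 0.976, -0.0, 0.002]
wrist_force: [0.2, 4.3, 6.2]
opening: 0.0355
```

Run:
```python
from h import *
go([.634,-.121,.084],3.217)
s=r.get_image("scene")[:,:,::-1];w=r.get_image("side")[:,:,::-1]
o=np.zeros((500,800,3),np.uint8)
o[:,:375]=cv2.resize(s[190:290,210:285],(375,500),interpolation=cv2.INTER_CUBIC)
o[:400,376:776]=cv2.resize(w[150:230,190:270],(400,400),interpolation=cv2.INTER_CUBIC)
cv2.imwrite("pics/s5.png",cv2.convertScaleAbs(o,alpha=1.5,beta=15))
```

```text
t 10.15 tcp [ 0.6324 -0.1034  0.0903] yaw -2.707 tilt [ 0.003  0.001 -1.   ] d tool [ 0.006  -0.0166  0.0063] turn z 0.359 F [0.22 4.32 6.22] open 0.0355 j6 -2.30
```

View pics/s5.png

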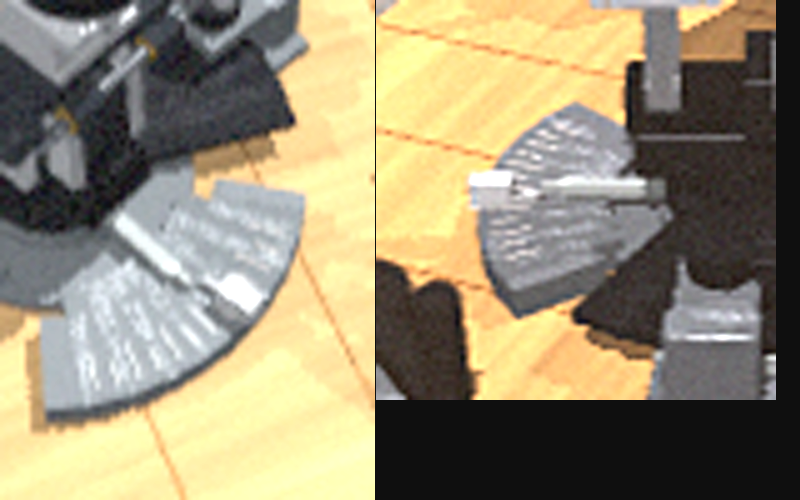

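The scene crop shows the pointer tip near pixel (248,246), just short of the tab tooth at about (251,248). I'll compute what remains.

Run:
```python
from h import *
import json
c=json.load(open("pics/w1.json"));c["camera_from_world"]=np.array(c["camera_from_world"])
A=np.array([.6359,-.1194]);B=np.array([.6324,-.1034]);d=.36
m=(A+B)/2;ch=B-A;n=np.array([-ch[1],ch[0]])/np.linalg.norm(ch)
ax=m+n*np.linalg.norm(ch)/2/np.tan(d/2);print("axis",ax,"anvil az",.0746)
k=1.5625
for p in(ax,np.array([.588,-.126]),np.array([.588,-.122])):
  az=lambda q:np.arctan2(q[1]-p[1],q[0]-p[0])
  R=lambda q:np.linalg.norm(q[:2]-p)
  P={"w ptr0":ray("wrist",333.6,78.4,.03,c),"w tooth":ray("wrist",299.1,69.5,.03,c),"w tab":ray("wrist",468/k,80/k,.038,c),
   "s ptr0":ray("scene",233.9,253.9,.03),"s ptr1":ray("scene",248,246,.03),"s tooth":ray("scene",251.5,247.8,.03),"s tab":ray("scene",257.6,247.8,.038)}
  for t,q in P.items():print(t,"az %.3f r %.4f"%(az(q),R(q)),end="; ")
  print()
s=cv2.imread("pics/scene0.png")
```

```text
axis [ 0.5901866  -0.12101699] anvil az 0.0746
w ptr0 az 0.015 r 0.1215; w tooth az 0.461 r 0.1225; w tab az 0.457 r 0.1493; s ptr0 az 0.012 r 0.1172; s ptr1 az 0.421 r 0.1205; s tooth az 0.441 r 0.1322; s tab az 0.499 r 0.1485; 
w ptr0 az 0.055 r 0.1238; w tooth az 0.489 r 0.1268; w tab az 0.480 r 0.1535; s ptr0 az 0.054 r 0.1196; s ptr1 az 0.450 r 0.1246; s tooth az 0.467 r 0.1363; s tab az 0.521 r 0.1528; 
w ptr0 az 0.022 r 0.1237; w tooth az 0.461 r 0.1249; w tab az 0.457 r 0.1517; s ptr0 az 0.020 r 0.1194; s ptr1 az 0.421 r 0.1229; s tooth az 0.440 r 0.1346; s tab az 0.498 r 0.1509;
```

{"name": "send_rows", "arguments": {
  "targets": [0,0,-0.03,0,0.0014,0,0.033,0,0,-0.03,0,0.0014,0,0.033,0,0,0,0,0,0,0.033,0,0,0,0,0,0,0.033,0,0,0,0,0,0,0.04,0,0,0,0,0,0,0.05,0,0,0,0,0,0,0.06,0,0,0,0,0,0,0.06,0,0,0,0,0,-0.02,0.06,0,0,0,0,0,-0.025,0.06,0,0,0,0.01,0,-0.03,0.06,0,0,0,0.02,0,-0.03,0.06,0,0,0,0.02,0,-0.02,0.06,0,0,0,0.02,0,-0.01,0.06,0,0,0,0.01,0,0,0.06,0,0,0,0,0,0,0.06,0,0,0,0,0,0,0.06]
}}

```text
t: 11.67
tool_pos: [0.5587, -0.1394, 0.2222]
ee_rot: [-0.245, 0.97, 0.001, -0.001]
wrist_force: [0.1, -0.2, -0.4]
opening: 0.0603
```

Run:
```python
from h import *
import json
go([.48,.0,.19],3.06)
c=r.calibration("wrist");im=r.get_image("wrist")[:,:,::-1]
json.dump({k:(v.tolist() if k[0:3]=="cam" else v) for k,v in c.items()},open("pics/w6.json","w"))
cv2.imwrite("pics/w6raw.png",im)
s=r.get_image("scene")[:,:,::-1];cv2.imwrite("pics/scene6.png",s)
u,v=proj("wrist",[.70,-.066,.03]).astype(int);print(u,v)
x0=max(0,u-50);y0=max(0,v-45);print(x0,y0)
o=np.zeros((560,800,3),np.uint8)
o[:280,:384]=cv2.resize(im,(384,280))
q=cv2.resize(im[y0:y0+70,x0:x0+100],(400,280),interpolation=cv2.INTER_CUBIC);o[:280,400:]=q
o[280:,:400]=cv2.resize(s[200:270,205:305],(400,280),interpolation=cv2.INTER_CUBIC)
cv2.imwrite("pics/w6.png",cv2.convertScaleAbs(o,alpha=1.4,beta=10))
```

```text
t 11.67 tcp [ 0.5587 -0.1394  0.2222] yaw -2.648 tilt [-0.001  0.001 -1.   ] d tool [0.0031 0.16   0.0324] turn z 0.576 F [ 0.1  -0.24 -0.36] open 0.0603 j6 -2.46
253 280
203 235
```

View pics/w6.png

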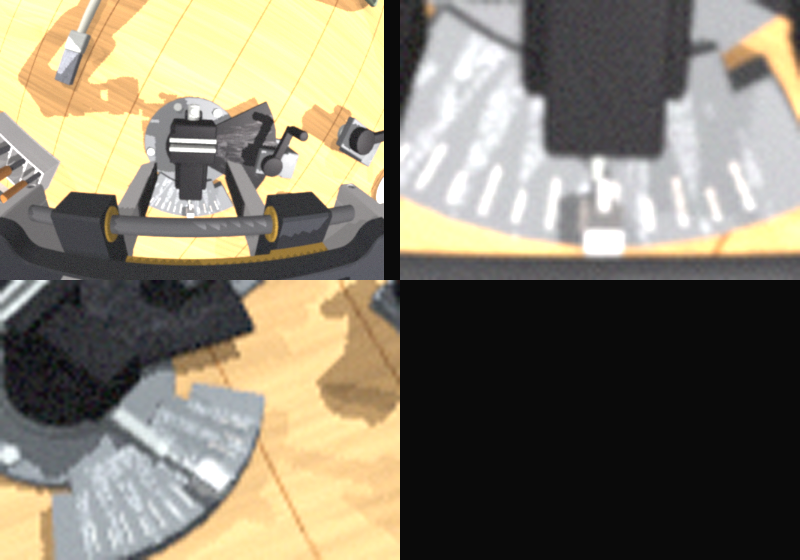

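The crop has the pointer tip at about (252,278) and the tooth at about (254.5,281) in raw wrist pixels, so it is close, perhaps 2–3 mm short. I'll check with the raw pixel values.

Run:
```python
from h import *
import json
c=json.load(open("pics/w6.json"));c["camera_from_world"]=np.array(c["camera_from_world"])
g=cv2.imread("pics/w6raw.png",0)
print("cols",list(range(242,266)))
for v in range(270,300):print(v,*["%3d"%x for x in g[v,242:266]])
p=np.array([.5902,-.121])
for n,u,v,z in(("ptr",252.25,278,.03),("tooth",254.5,281.5,.03),("tab",254,295,.038)):
    q=ray("wrist",u,v,z,c)[:2]-p;print(n,q+p,"r %.4f az %.3f"%(np.linalg.norm(q),np.arctan2(q[1],q[0])))
```

```text
cols [242, 243, 244, 245, 246, 247, 248, 249, 250, 251, 252, 253, 254, 255, 256, 257, 258, 259, 260, 261, 262, 263, 264, 265]
270  44  44  39  43  43  39  39  40  40  45  40  39  42  41  41  46  38  40  39  42  41  41  42  42
271  39  40  42  35  36  41  45  36  45  40  41  40  42  40  42  40  39  45  45  42  46  40  45  42
272  43  44  43  43  40  44  41  40  44  43  43  44  45  45  45  44  36  45  46  37  45  45  43  42
273  70  65  63  64  64  56  54  49  54  65  76  69  60  55  54  51  49  52  55  55  52  53  51  50
274 105 100 103  99  99  90  78  70  87 121 139 128 103  88  85  80  82  86  90  91  86  84  82  72
275 132 133 133 134 130 121 110 103 115 165 190 168 136 117 120 118 118 121 129 130 128 130 125 107
276 138 141 139 138 137 138 131 117 128 175 200 174 133 124 129 134 135 137 153 146 148 156 151 131
277 142 140 140 143 139 139 138 132 134 173 196 165 121 121 134 136 141 146 154 147 147 157 151 134
278 145 140 143 140 138 141 143 143 139 170 192 159 115 118 133 138 141 143 151 142 149 158 152 135
279 162 146 138 141 139 140 146 147 142 163 182 166 141 132 138 143 140 14
[... 1471 characters left out ...]
35 235 233 233 232 230 204 147 128 126 139 158 155 143
295 139 121 108 103 102 102 132 203 231 236 236 235 234 234 233 230 198 146 130 130 135 147 154 152
296 177 167 156 146 139 132 150 206 231 235 236 234 233 232 233 229 201 160 144 145 147 156 164 164
297 191 184 177 178 170 161 167 203 224 228 228 227 225 225 226 222 195 167 160 160 161 164 166 170
298 147 145 144 142 141 136 139 154 170 176 178 178 175 176 175 171 152 135 130 130 128 128 128 129
299  81  83  84  81  77  78  79  87  95  96  97  99  94  95  95  93  84  79  76  74  75  78  74  71
ptr [ 0.6977184  -0.06973341] r 0.1191 az 0.445
tooth [ 0.70158563 -0.06392131] r 0.1252 az 0.474
tab [ 0.71866524 -0.05557056] r 0.1442 az 0.471
```

Pointer and tooth columns are 251.9 and 253.5, which leaves about 2 mm counterclockwise. That's within tolerance, but tightening may drag it clockwise, so I'll regrip and nudge it +0.022 rad.

{"name": "send_rows", "arguments": {
  "targets": [0,0,0,-0.03,0,0.01,0.06,0,0,0,-0.03,0,0.02,0.06,0,0,0,-0.02,0,0.03,0.06,0,0,0,0,0,0.03,0.06,0,0,0,0,0,0.025,0.06,0,0,0,0,0,0.02,0.06,0,0,0,0,0,0,0.05,0,0,0,0,0,0,0.042,0,0,0,0,0,0,0.038,0,0,0,0,0,0,0.033,0,0,0,0,0,0,0.033,0,0,-0.022,0,0.001,0,0.033,0,0,0,0,0,0,0.033,0,0,0,0,0,0,0.033,0,0,0,0,0,0,0.033]
}}

```text
t: 13.02
tool_pos: [0.6306, -0.1002, 0.0903]
ee_rot: [-0.256, 0.967, -0.0, 0.002]
wrist_force: [0.4, 3.5, 5.8]
opening: 0.0357
```

Run:
```python
from h import *
go([.48,.0,.19],3.06)
```

```text
t 13.02 tcp [ 0.6306 -0.1002  0.0903] yaw -2.624 tilt [ 0.003  0.    -1.   ] d tool [ 0.081   0.1614 -0.1002] turn z 0.599 F [0.4  3.48 5.78] open 0.0357 j6 -2.38
```

{"name": "send_rows", "arguments": {
  "targets": [0,0,0,0,0,0,0.04,0,0,0,0,0,0,0.05,0,0,0,0,0,0,0.06,0,0,0,0,0,0,0.06,0,0,0,0,0,-0.02,0.06,0,0,0,0,0,-0.025,0.06,0,0,0,0.01,0,-0.03,0.06,0,0,0,0.02,0,-0.03,0.06,0,0,0,0.02,0,-0.02,0.06,0,0,0,0.02,0,-0.01,0.06,0,0,0,0.01,0,0,0.06,0,0,0,0,0,0,0.06,0,0,0,0,0,0,0.06]
}}

```text
t: 14.1
tool_pos: [0.5591, -0.14, 0.2221]
ee_rot: [-0.255, 0.967, 0.001, -0.001]
wrist_force: [0.5, -0.9, -0.8]
opening: 0.0599
```

Run:
```python
from h import *
import json
go([.483,-.0018,.17],3.256)
c=r.calibration("wrist");im=r.get_image("wrist")[:,:,::-1]
json.dump({k:(v.tolist() if k[0:3]=="cam" else v) for k,v in c.items()},open("pics/w7.json","w"))
cv2.imwrite("pics/w7raw.png",im)
g=cv2.cvtColor(im,cv2.COLOR_BGR2GRAY)
print("cols",list(range(242,266)))
for v in range(270,300):print(v,*["%3d"%x for x in g[v,242:266]])
```

```text
t 14.10 tcp [ 0.5591 -0.14    0.2221] yaw -2.625 tilt [-0.002  0.001 -1.   ] d tool [-0.0021  0.1577  0.0524] turn z 0.402 F [ 0.49 -0.88 -0.76] open 0.0599 j6 -2.48
cols [242, 243, 244, 245, 246, 247, 248, 249, 250, 251, 252, 253, 254, 255, 256, 257, 258, 259, 260, 261, 262, 263, 264, 265]
270  39  40  39  38  41  41  42  43  45  44  45  42  42  41  41  45  38  44  43  43  47  39  43  43
271  41  44  39  42  37  41  38  40  42  46  42  40  42  44  47  41  44  41  42  43  40  41  41  39
272  38  44  42  46  40  40  45  42  37  42  42  40  44  40  43  45  46  46  44  39  43  37  43  40
273  65  66  65  68  64  60  62  54  51  59  69  73  61  54  51  50  51  50  53  58  57  50  45  51
274 104 101 106 103 105 103  97  85  84 105 131 130 106  92  84  81  79  81  87 101  87  83  78  74
275 132 131 132 134 133 130 124 115 121 149 185 181 147 122 119 120 114 116 127 138 124 112 110 105
276 140 139 142 142 141 129 122 119 132 164 199 192 157 133 130 135 143 147 149 150 136 126 124 122
277 142 141 144 143 142 130 113 108 123 162 197 189 151 132 130 143 162 174 163 151 138 131 128 128
278 140 
[... 1491 characters left out ...]

293  88  86  94  98 136 192 222 228 229 225 225 225 224 216 170 131 127 131 142 156 154 158 147 138
294  91  89  90  96 137 200 230 234 236 234 233 233 235 227 181 135 127 129 149 167 152 146 143 141
295 116 109 106 110 142 205 231 235 235 235 234 234 234 227 177 136 126 133 151 172 160 149 144 148
296 163 157 146 142 163 209 231 235 235 234 233 233 234 227 181 148 144 148 154 172 171 163 164 167
297 182 180 175 168 178 206 225 230 229 227 226 226 226 218 174 157 161 160 161 166 170 171 173 174
298 146 141 138 136 141 157 170 176 179 176 174 176 177 164 135 123 129 130 129 131 130 132 131 136
299  80  81  80  79  85  83  94  94  96  96  94  95  92  90  75  74  75  76  74  74  76  76  79  77
```

Pointer and tooth columns are now 252.4 and 251.6, so the pointer is about 1 mm counterclockwise of the mark, which is a good bias. Next I'll go back to the handle.

{"name": "send_rows", "arguments": {
  "targets": [0,0,0,0,0.0197,0,0.04,0,0,0,0,0.0197,0,0.04,0,0,0,0,0.0197,0,0.04,0,0,0,0,0.0197,0,0.04,0,0,0,0,0.0197,0,0.04,0,0,0,0,0.0197,0,0.04,0,0,0,0,0.0197,0,0.04,0,0,0,-0.002,0.0197,0,0.04,0,0,0.1,0,0,0.01,0.04,0,0,0.1,0,0,0.01,0.04,0,0,0.1,0,0,0.01,0.04,0,0,0.1,0,0,0.01,0.04,0,0,0,0,0,0,0.04,0,0,0,0,0,0,0.04]
}}

```text
t: 15.32
tool_pos: [0.4828, -0.0014, 0.1818]
ee_rot: [-0.06, 0.998, 0.001, -0.002]
wrist_force: [0.3, -0.3, 0.3]
opening: 0.0398
```

Run:
```python
from h import *
go([.4825,-.0018,.088],3.256)
im=r.get_image("wrist")[:,:,::-1]
s=r.get_image("scene")[:,:,::-1]
o=np.zeros((384,800,3),np.uint8);o[:,:512]=im
o[:,512:]=cv2.resize(s[150:282,185:284],(288,384),interpolation=cv2.INTER_CUBIC)
cv2.imwrite("pics/w8.png",cv2.convertScaleAbs(o,alpha=1.5,beta=15))
```

```text
t 15.32 tcp [ 0.4828 -0.0014  0.1818] yaw -3.021 tilt [-0.004  0.001 -1.   ] d tool [ 0.0001 -0.0004  0.0938] turn z 0.006 F [ 0.33 -0.27  0.27] open 0.0398 j6 -1.87
```

View pics/w8.png

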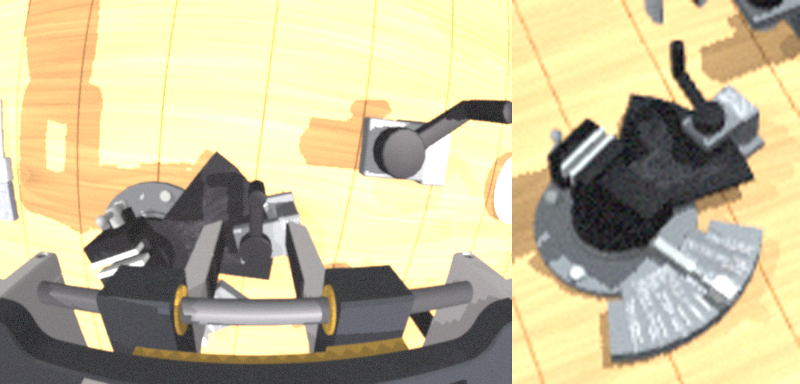

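The pointer lines up with the tab, and the post at (257,188) is centred between the fingers. Going down to tighten.

{"name": "send_rows", "arguments": {
  "targets": [0,0,0,0,0,0.024,0.04,0,0,0,0,0,0.024,0.04,0,0,0,0,0,0.024,0.04,0,0,0,0,0,0.023,0.04,0,0,0,0,0,0,0.03,0,0,0,0,0,0,0.02,0,0,0,0,0,0,0.02,0,0,0,0,0,0,0.02,0,0,0.04,0,0.0028,0,0.02,0,0,0.04,0,0.0028,0,0.02,0,0,0.04,0,0.0028,0,0.02,0,0,0.04,0,0.0028,0,0.02,0,0,0.04,0,0.0028,0,0.02,0,0,0.04,0,0.0028,0,0.02,0,0,0.04,0,0.0028,0,0.02,0,0,0.04,0,0.0028,0,0.02,0,0,0.04,0,0.0028,0,0.02,0,0,0.04,0,0.0028,0,0.02]
}}

```text
t: 16.92
tool_pos: [0.487, 0.0252, 0.0905]
ee_rot: [0.142, 0.99, -0.0, 0.002]
wrist_force: [0.4, -1.7, -1.1]
opening: 0.0202
```

Run:
```python
from h import *
go([.483,-.0018,.088],3.256);tang()
```

```text
t 16.92 tcp [0.487  0.0252 0.0905] yaw 2.857 tilt [ 0.004 -0.001 -1.   ] d tool [-0.0037 -0.027   0.0025] turn z -0.399 F [ 0.37 -1.66 -1.08] open 0.0202 j6 -1.41
radius 0.0692 az 2.838 F tool [-0.82 -1.49  1.08]
```

{"name": "send_rows", "arguments": {
  "targets": [0,0,0.04,0,0.0028,0,0.02,0,0,0.04,0,0.0028,0,0.02,0,0,0.04,0,0.0028,0,0.02,0,0,0.04,0,0.0028,0,0.02,0,0,0.04,0,0.0028,0,0.02,0,0,0.04,0,0.0028,0,0.02]
}}

```text
t: 17.42
tool_pos: [0.4934, 0.0407, 0.0905]
ee_rot: [0.259, 0.966, -0.0, 0.002]
wrist_force: [0.1, -1.4, -0.1]
opening: 0.02
```

Run:
```python
from h import *
tang();print(r.get_state()["ft_torque"],r.get_state()["tool_pos"])
```

```text
radius 0.0698 az 2.595 F tool [-0.78 -1.2   0.15]
[-0.24015785 -0.08453762 -0.03282346] [0.49339507 0.04073719 0.09051142]
```

{"name": "send_rows", "arguments": {
  "targets": [0,0,0.03,0,0.0021,0,0.02,0,0,0.03,0,0.0021,0,0.02,0,0,0.03,0,0.0021,0,0.02]
}}

```text
t: 17.67
tool_pos: [0.4967, 0.0461, 0.0905]
ee_rot: [0.302, 0.953, 0.0, 0.002]
wrist_force: [0.3, -1.2, -0.1]
opening: 0.02
```

Run:
```python
from h import *
tang();print(r.get_state()["ft_torque"],r.get_state()["tool_pos"])
```

```text
radius 0.0700 az 2.505 F tool [-0.94 -0.77  0.08]
[-0.1887911  -0.13164392  0.03997449] [0.49665413 0.04611095 0.09052941]
```

{"name": "send_rows", "arguments": {
  "targets": [0,0,0.04,0,0.0028,0,0.02,0,0,0.04,0,0.0028,0,0.02,0,0,0.04,0,0.0028,0,0.02]
}}

```text
t: 17.92
tool_pos: [0.5017, 0.0528, 0.0905]
ee_rot: [0.359, 0.933, 0.0, 0.002]
wrist_force: [0.0, -1.6, -0.9]
opening: 0.0197
```

Run:
```python
from h import *
tang()
```

```text
radius 0.0705 az 2.387 F tool [-1.1  -1.19  0.91]
```

{"name": "send_rows", "arguments": {
  "targets": [0,0,0.04,0,0.0028,0,0.02,0,0,0.04,0,0.0028,0,0.02,0,0,0.04,0,0.0028,0,0.02]
}}

```text
t: 18.17
tool_pos: [0.5074, 0.0588, 0.0905]
ee_rot: [0.414, 0.91, 0.0, 0.002]
wrist_force: [0.6, -0.5, -0.1]
opening: 0.0201
```

Run:
```python
from h import *
tang()
```

```text
radius 0.0709 az 2.269 F tool [-0.79  0.13  0.08]
```

{"name": "send_rows", "arguments": {
  "targets": [0,0,0.04,0,0.0028,0,0.02,0,0,0.04,0,0.0028,0,0.02,0,0,0.04,0,0.0028,0,0.02]
}}

```text
t: 18.42
tool_pos: [0.5138, 0.064, 0.0904]
ee_rot: [0.468, 0.884, 0.0, 0.002]
wrist_force: [-1.3, -1.3, -0.0]
opening: 0.02
```

Run:
```python
from h import *
tang()
```

```text
radius 0.0713 az 2.153 F tool [-0.39 -1.79  0.  ]
```

{"name": "send_rows", "arguments": {
  "targets": [0,0,0.04,0,0.0028,0,0.02,0,0,0.04,0,0.0028,0,0.02,0,0,0.04,0,0.0028,0,0.02]
}}

```text
t: 18.67
tool_pos: [0.5206, 0.0681, 0.0903]
ee_rot: [0.52, 0.854, -0.0, 0.002]
wrist_force: [-1.3, -1.8, 0.0]
opening: 0.0202
```

Run:
```python
from h import *
tang()
```

```text
radius 0.0714 az 2.042 F tool [-0.95 -1.99 -0.02]
```

{"name": "send_rows", "arguments": {
  "targets": [0,0,0.03,0,0.0021,0,0.02,0,0,0.03,0,0.0021,0,0.02,0,0,0.03,0,0.0021,0,0.02]
}}

```text
t: 18.92
tool_pos: [0.5259, 0.0704, 0.0903]
ee_rot: [0.558, 0.83, -0.001, 0.001]
wrist_force: [-2.7, -3.5, 0.9]
opening: 0.0202
```

Run:
```python
from h import *
tang()
```

```text
radius 0.0713 az 1.961 F tool [-2.21 -3.77 -0.94]
```

{"name": "send_rows", "arguments": {
  "targets": [0,0,0.03,0,0.0021,0,0.02,0,0,0.03,0,0.0021,0,0.02,0,0,0.03,0,0.0021,0,0.02]
}}

```text
t: 19.17
tool_pos: [0.5313, 0.0722, 0.0902]
ee_rot: [0.595, 0.804, -0.001, 0.001]
wrist_force: [-3.4, -4.5, 2.1]
opening: 0.0203
```

Run:
```python
from h import *
tang()
```

```text
radius 0.0711 az 1.881 F tool [-3.29 -4.54 -2.13]
```

{"name": "send_rows", "arguments": {
  "targets": [0,0,0.03,0,0.0021,0,0.02,0,0,0.03,0,0.0021,0,0.02,0,0,0.03,0,0.0021,0,0.02]
}}

```text
t: 19.42
tool_pos: [0.5367, 0.0736, 0.0901]
ee_rot: [0.63, 0.777, -0.002, 0.001]
wrist_force: [-4.6, -5.9, 2.3]
opening: 0.0203
```

Run:
```python
from h import *
tang()
```

```text
radius 0.0710 az 1.802 F tool [-4.82 -5.74 -2.27]
```

{"name": "send_rows", "arguments": {
  "targets": [0,0,0.03,0,0.0021,0,0.02,0,0,0.03,0,0.0021,0,0.02]
}}

```text
t: 19.58
tool_pos: [0.5404, 0.0744, 0.0899]
ee_rot: [0.653, 0.757, -0.002, 0.0]
wrist_force: [-4.2, -3.9, 3.3]
opening: 0.0199
```

Run:
```python
from h import *
tang()
```

```text
radius 0.0710 az 1.749 F tool [-3.23 -4.74 -3.23]
```

{"name": "send_rows", "arguments": {
  "targets": [0,0,0.03,0,0.0021,0,0.02,0,0,0.03,0,0.0021,0,0.02,0,0,0.02,0,0.0014,0,0.02]
}}

```text
t: 19.83
tool_pos: [0.5453, 0.075, 0.0898]
ee_rot: [0.683, 0.731, -0.003, -0.0]
wrist_force: [-6.7, -3.9, 4.2]
opening: 0.0201
```

Run:
```python
from h import *
tang()
```

```text
radius 0.0709 az 1.680 F tool [-3.41 -6.94 -4.13]
```

Felt force is 6.9 N at about 0.40 rad past the bite. I'll add one small step, read again, then open.

{"name": "send_rows", "arguments": {
  "targets": [0,0,0.03,0,0.0021,0,0.02]
}}

```text
t: 19.92
tool_pos: [0.5471, 0.0753, 0.0897]
ee_rot: [0.694, 0.72, -0.003, -0.0]
wrist_force: [-6.9, -5.9, 3.7]
opening: 0.0201
```

Run:
```python
from h import *
tang()
```

```text
radius 0.0710 az 1.654 F tool [-5.66 -7.17 -3.65]
```

{"name": "send_rows", "arguments": {
  "targets": [0,0,0,0,0,0,0.02,0,0,0,0,0,0,0.02,0,0,0,0,0,0,0.02]
}}

```text
t: 20.17
tool_pos: [0.548, 0.0757, 0.0898]
ee_rot: [0.693, 0.721, -0.002, 0.0]
wrist_force: [-4.6, -3.0, 2.5]
opening: 0.02
```

Run:
```python
from h import *
tang()
```

```text
radius 0.0713 az 1.641 F tool [-2.78 -4.75 -2.49]
```

{"name": "send_rows", "arguments": {
  "targets": [0,0,0,0,0,0,0.03,0,0,0,0,0,0,0.04,0,0,0,0,0,0,0.05,0,0,0,0,0,0,0.05,0,0,0,0,0,-0.02,0.05,0,0,0,0,0,-0.03,0.05,0,0,0,0,0,-0.03,0.05,0,0,0,0,0,-0.03,0.05,0,0,0,0,-0.02,-0.02,0.05,0,0,0,0,-0.03,0,0.05,0,0,0,0,-0.03,0,0.05,0,0,0,0,-0.03,0,0.05,0,0,0,0,0,0,0.05,0,0,0,0,0,0,0.05]
}}

```text
t: 21.33
tool_pos: [0.4385, 0.0732, 0.2189]
ee_rot: [0.693, 0.721, 0.001, 0.001]
wrist_force: [0.5, -0.6, -0.7]
opening: 0.0496
```

Run:
```python
from h import *
go([.48,0,.2])
s=r.get_image("scene")[:,:,::-1];w=r.get_image("wrist")[:,:,::-1];cv2.imwrite("pics/scene9.png",s);cv2.imwrite("pics/w9raw.png",w)
o=np.zeros((600,800,3),np.uint8)
o[:480,:400]=cv2.resize(s[170:290,190:290],(400,480),interpolation=cv2.INTER_CUBIC)
o[:300,400:]=cv2.resize(w,(400,300))
s6=cv2.imread("pics/scene6.png");o[300:600,400:]=cv2.resize(s6[205:280,205:305],(400,300),interpolation=cv2.INTER_CUBIC)
cv2.imwrite("pics/f9.png",cv2.convertScaleAbs(o,alpha=1.4,beta=10))
```

```text
t 21.33 tcp [0.4385 0.0732 0.2189] yaw 1.609 tilt [ 0.002  0.    -1.   ] d tool [-0.0748  0.0386  0.019 ] turn z None F [ 0.5  -0.61 -0.69] open 0.0496 j6 -0.07
```

View pics/f9.png

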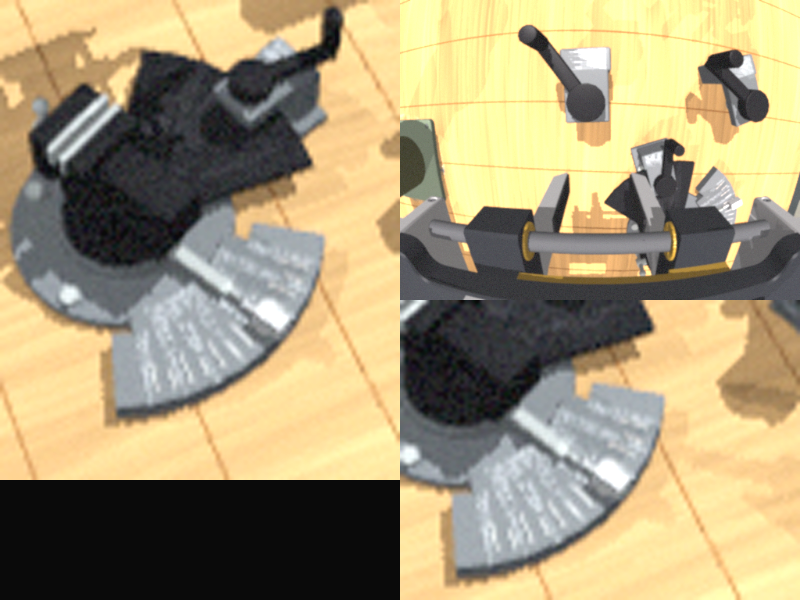

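The final view shows the pointer pointing at the tab and the handle turned well round. I'll check numerically whether tightening shifted the vise, against the picture taken just before it.

Run:
```python
from h import *
p=cv2.imread("pics/w8.png",0)[:,512:].astype(np.float32)
s=cv2.imread("pics/scene9.png")
q=cv2.cvtColor(cv2.convertScaleAbs(cv2.resize(s[150:282,185:284],(288,384),interpolation=cv2.INTER_CUBIC),alpha=1.5,beta=15),cv2.COLOR_BGR2GRAY).astype(np.float32)
def m(n,x0,x1,y0,y1):
    t=p[y0:y1,x0:x1];R=cv2.matchTemplate(q[y0-12:y1+12,x0-12:x1+12],t,cv2.TM_CCOEFF_NORMED)
    _,v,_,l=cv2.minMaxLoc(R);print(n,"shift px(raw)",(l[0]-12)/2.91,(l[1]-12)/2.91,"score %.3f"%v)
m("pointer",138,190,228,270);m("jaws",38,110,120,185);m("fan edge",205,245,150,195);m("tab",188,228,262,305);m("scale",100,150,280,350)
go([.559,-.14,.222],3.658)
```

```text
pointer shift px(raw) 0.0 0.0 score 0.997
jaws shift px(raw) 0.0 0.0 score 0.961
fan edge shift px(raw) 0.0 0.0 score 0.996
tab shift px(raw) 0.0 0.0 score 0.998
scale shift px(raw) 0.0 0.0 score 0.994
t 21.43 tcp [0.4403 0.073  0.2193] yaw 1.609 tilt [ 0.003  0.    -1.   ] d tool [-0.2174  0.1105 -0.0025] turn z -2.049 F [ 1.06 -0.36  0.25] open 0.0501 j6 -0.07
```

No shift. Handing in.

Run:
```python
from h import *
print(r.hand_in())
```

```text
the job is handed in; nothing more can be done
None
```

I released the clamp, swung the vise to the index mark, tightened the knob again and handed the job in at about 21 s. The hand-in gives no verdict.

- **Release:** I turned the knob about 0.7 rad counterclockwise. It moved freely, with roughly 1 N at the handle.
- **Swing:** I held the anvil and turned the vise about 0.44 rad counterclockwise. The first close look showed the pointer about 2 mm short, so I nudged it on. It ended about 1 mm past the mark; the limit is 5 mm.
- **Tightening:** The clamp bit at about 0.4 rad on the knob, and I turned it about 0.43 rad further. The last push while moving read 7.2 N, dropping to about 4.8 N once it stopped.
- **Last checks:**
  - Comparing pictures from before and after tightening showed no shift of the pointer, jaws, fan plate, scale or tab.
  - The gripper was open and clear of everything.
  - I did not measure the brush, wax block and saucer at the end; the arm did not go near them.

**Where readings disagreed:** Force readings were noisy by about 1 N; one read 4.7 N where about 6 N was expected. At the end, the force suggested about 47 N of clamping and the angle past the bite about 55 N. Both are inside the 34 to 72 N range. The drop when the handle stopped was also smaller than the stated half.

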